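Shut the dough sheeter's gear cover and start its locking screw

TASK

The gear case of the dough sheeter is standing open. Slide its flat cover fully home over the gears so that its fork straddles the locking screw; then turn the screw's bar head backward (anticlockwise from above) until you feel it drop into its thread, and turn it one full turn forward (clockwise) so that it is started. Finish with the screw still gripped between the fingers, do not let go, and leave the bowl, brush and jar where they are.

Things in the scene. Friction and masses are not known exactly. Their poses are not given: they have to be found in the camera images.
- housing: Steel gear case of a table-top dough sheeter, a low box 150 (x) by 340 (y) by 75 mm high standing on the table, fixed. Origin at the centre of its underside; z up, its y axis runs lengthwise. The gear compartment opens in its top; the locking screw stands out of the top at x = 0, y = +120 mm.
- cover (a joint): How far the flat aluminium cover on top of the gear case stands open, in m: 0 is fully home, at most 0.1. It slides level, along the housing's y axis; home is towards +y (towards the screw). Needs about 2 N and stays where it is left.
- cover_tab (a point): The cover's grip: centre of an upright black plate on top of the cover, 40 mm (housing x) by 10 mm (housing y), standing from 5 to 45 mm above the top of the gear case; this point is 28 mm above the top of the case. Axes as the housing's.
- screw: Locking screw, upright, with a black bar head like a T: the bar is 46 mm long, 12 mm thick, 24 mm high, on a 10 mm steel stem. Origin at the bar's centre; x along the bar, y across its thickness, z up along the screw. At the start the centre is 40 mm above the top of the case; the cover's prongs (5 mm high) come in under it. It cannot tip or be pulled out, and turns easily (under 0.05 N m).
- screw_depth (a joint): How deep the screw has gone, in m: 0 at the start, about 0.006 after the thread drop, about 0.012 one full turn forward from there. A light spring pushes it down with about 10 N; a firm grip carries that: to let it drop hold the bar loosely between the fingers or press it down gently while turning.
- bowl: Clear plastic bowl, 200 mm across, 85 mm high; origin at the centre of its underside. To be left alone.
- brush: Pastry brush lying on the table; to be left alone.
- jar: Glass jar with a steel cap, 70 mm across, 100 mm high; origin at the centre of its underside. To be left alone.
- screw_foot (a point): Where the screw's axis enters the top of the gear case. How it behaves: forward is clockwise from above; before the drop it jams within half a turn if turned forward. Turned backward it stays level for 0.7 to 2 rad, different each time, then drops about 6 mm, and 6 mm more per turn forward. Taken over 0.6 rad too far back it climbs out again; forward brings it back in.

How it is judged:
By the outcome, as a careful person would: the job done as asked, in the order asked, and still so for the second after the job is handed in, while the arm keeps its last pose, push and grip.
It also fails if it takes over 72 s, if anything falls off the work surface, if the arm or the gripper's body presses on something with over 40 N, if the wrist force passes 120 N, or if a joint passes its speed limit or range.

ROBOT

A 6-joint arm with a two-finger parallel gripper is mounted at the origin on the work surface. World frame = base frame: x ahead of the robot, y to its left, z up, the work surface at z = 0. Lengths are in m, angles in rad, forces in N, time in s.
With the tool pointing down it reaches from about 0.4 to 0.925 m from the base axis. Payload 12.5 kg.
Tool frame: the origin (TCP) lies between the finger pads; the fingertips stand 25 mm ahead of it and the grasp point (between the pads) lies 6 mm ahead of it; z points along the fingers, y is the line along which they close (so a half turn about z gives the same grasp; the last joint's range is limited). The gripper opens to 95 mm and grips with 3 to 60 N. Pads are 20 mm wide; open, the fingers measure 119 mm over their backs; the gripper's body (75 mm by 180 mm) begins 59 mm behind the grasp point.
Start: joints at [-1.247, 0.491, 1.559, -0, 1.092, -0.106], TCP at [0.26, -0.568, 0.24] pointing down, gripper open.
Joint ranges: [-3.1, 3.1], [-0.84, 2.19], [0.05, 2.79], [-1.13, 4.28], [0.06, 2.93], [-2.69, 2.69]. Speed limits (rad/s): [2.22, 2.22, 2.79, 3.14, 3.14, 3.14].

INTERFACE

Orientations are given as a unit quaternion [x, y, z, w].
In Python, from rig import manip gives the robot as it stands. The module is installed in compiled form; this text tells all that it offers.
- The arm moves only by the tool carry_out, never from a script. Its argument "steps" is a list of rows, each an object of numbers: "wx", "wy", "wz": the turn, a rotation vector about the tool's x, y, z in degrees; "x", "y", "z": the shift along the tool's x, y, z in mm; "grip": the closure, from 0 (fully open) to 1 (shut). In form: [{"wx": .., "wy": .., "wz": .., "x": .., "y": .., "z": .., "grip": ..}, ...]. A call has 1 to 8 rows; each row is the pose to reach, as a shift and turn from the pose commanded when the call began, along the tool's axes at that moment; what a row does not reach only later rows make up. A row lasts 1/10 s, in which the tool goes at most 50 mm and 8.59 degrees, less where a joint would pass 70% of its speed; a pose out of reach is approached as far as the arm can. A call with a gripper value outside its range is refused whole. The fingers move at their own pace and stop on an object; "newtons" is the grip in N (left out, the last holds). Time passes only in rows, so rows that repeat a pose let the fingers close. It gives the time, the measured TCP pose, the force, the opening and the grip force at its end, in the units of the state.
- manip.get_state(): the state, without advancing time (a new reading comes with each control period).
- manip.get_image(name): name is "scene" or "side" or "wrist"; returns a dict with "color" (400x640x3 uint8, red, green, blue), "fx", "fy", "cx", "cy" (pixels), "distortion" ([k1, k2, p1, p2, k3] as OpenCV has them; the pictures are not rectified), "rvec" (rotation vector, rad) and "tvec" (3), from world to camera coordinates, as OpenCV has them; the wrist camera has in their place "mount" (4x4, takes a point from camera to tool coordinates, whose origin is the TCP and whose axes are the flange's). Camera axes: x right, y down, z forward; pixel columns grow to the right and rows downward; lengths in m; the calibration is good to about 2 mm. A picture is of the moment at which its call begins: read the wrist's pose just before it. There is no depth.
- manip.finish_job(): hands the job in; it is judged then, once.
The state is a dict: "time_s": time; "q": joint angles; "joint_velocities": joint speeds; "joint_efforts": joint torques, N m; "eef_pos": TCP position; "tcp_rot": TCP orientation; "contact_force": force on the tool from outside, world axes, zero at the start; "torque": the same for the moment, N m; "gripper_width": finger opening in m; "grip_force": force on a finger pad.
Only numpy, scipy, OpenCV 4.12 (cv2) and the standard library are available. Lean on these libraries where they do the work, as an engineer would, in place of code of your own. Each camera call takes 0.05 s, during which the arm holds its last target. There are 200 camera calls.

## Working session

There is one attempt and no reset: what is moved stays moved. The work goes in short steps, Python scripts to look and compute and a tool call to move; the robot and the scene stay as the last step left them, time stands still between calls to the robot, and variables do not carry over. Pictures are saved under pics/ and viewed, at most 10 in all, crops included, and the job is handed in when it is done.

Besides the shell and the picture viewer there is one more tool, called after "Call:" as name(argument=value, ...), one argument or row to a line, values as JSON. carry_out: Moves the arm, as the interface text tells. Its arguments: {"type":"object","properties":{"steps":{"type":"array","items":{"type":"object","properties":{"wx":{"type":"number"},"wy":{"type":"number"},"wz":{"type":"number"},"x":{"type":"number"},"y":{"type":"number"},"z":{"type":"number"},"grip":{"type":"number"}}}},"newtons":{"type":"number"}},"required":["steps"]}

```bash
mkdir -p pics
cat > h.py <<'E'
from rig import manip
import numpy as np, cv2
from scipy.spatial.transform import Rotation as R
def shot(n):
    s=manip.get_state(); im=manip.get_image(n)
    K=np.array([[im['fx'],0,im['cx']],[0,im['fy'],im['cy']],[0,0,1]])
    if n=='wrist':
        T=np.eye(4);T[:3,:3]=R.from_quat(s['tcp_rot']).as_matrix();T[:3,3]=s['eef_pos']
        M=T@np.array(im['mount']); Rc,c=M[:3,:3],M[:3,3]
    else:
        Rm=cv2.Rodrigues(np.array(im['rvec'],float))[0]; Rc=Rm.T; c=-Rc@np.array(im['tvec'],float)
    return dict(img=im['color'],K=K,d=np.array(im['distortion'],float),R=Rc,c=c)
def plane(s,px,z):
    u=cv2.undistortPoints(np.array(px,float).reshape(-1,1,2),s['K'],s['d']).reshape(-1,2)
    r=np.c_[u,np.ones(len(u))]@s['R'].T
    return s['c']+r*((z-s['c'][2])/r[:,2])[:,None]
def proj(s,P):
    P=np.array(P,float).reshape(-1,3); rv=cv2.Rodrigues(s['R'].T)[0]; tv=-s['R'].T@s['c']
    return cv2.projectPoints(P,rv,tv,s['K'],s['d'])[0].reshape(-1,2)
def save(s,n): cv2.imwrite('pics/'+n+'.png',s['img'][:,:,::-1])
E
python3 - <<'E'
from h import *
import pickle
for n in('scene','side','wrist'):
    s=shot(n); save(s,n+'0'); pickle.dump(s,open(n+'0.pkl','wb')); print(n,s['c'].round(3),s['R'][:,2].round(2))
st=manip.get_state();print({k:np.round(v,3) for k,v in st.items()})
E
```

```text
scene [ 1.633 -0.363  0.81 ] [-0.8   0.28 -0.53]
side [0.137 0.812 0.652] [ 0.38 -0.75 -0.54]
wrist [ 0.325 -0.539  0.385] [-0.23 -0.11 -0.97]
{'time_s': np.float64(0.15), 'q': array([-1.247,  0.491,  1.559, -0.   ,  1.092, -0.106]), 'joint_velocities': array([ 0.   , -0.001, -0.003, -0.001, -0.   , -0.   ]), 'joint_efforts': array([ 4.0000e-03, -6.1290e+01, -2.5827e+01,  6.9000e-02,  4.7000e-02,
       -0.0000e+00]), 'eef_pos': array([ 0.26 , -0.568,  0.239]), 'tcp_rot': array([ 0.977,  0.213, -0.   , -0.   ]), 'contact_force': array([0.092, 0.592, 0.404]), 'torque': array([ 0.001, -0.019, -0.013]), 'grip_force': np.float64(0.0), 'gripper_width': np.float64(0.095)}
```

View pics/scene0.png

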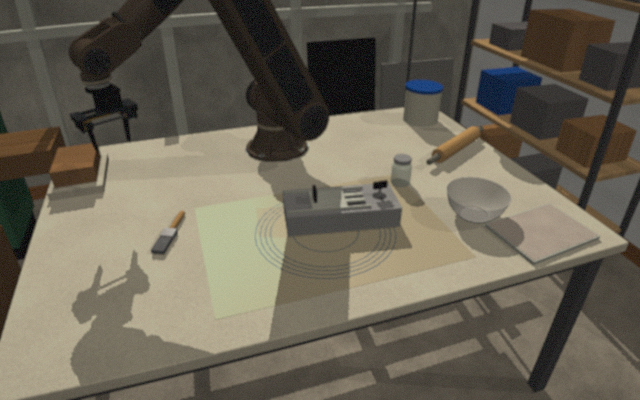

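View pics/side0.png

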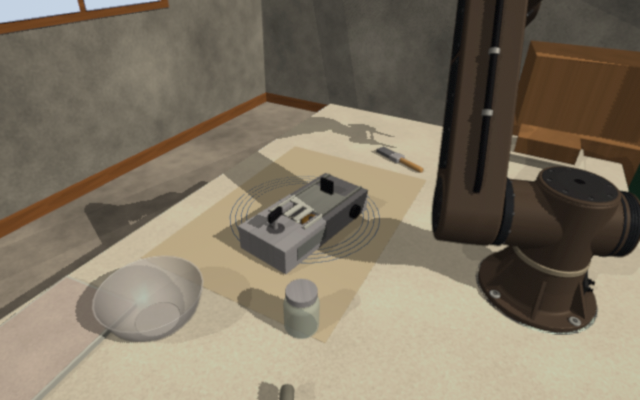

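The scene view shows the tab near (315,193) and the bar head near (380,185). In the side view the tab is near (327,185) and the bar near (275,214), with the jar beside the screw end.

Run:
```python
from h import *
import pickle
S={n:pickle.load(open(n+'0.pkl','rb')) for n in('scene','side')}
rois={'scene':{'tab':(300,178,330,206),'screw':(366,174,394,196)},'side':{'tab':(312,170,342,198),'screw':(262,200,290,232)}}
for n,r in rois.items():
    s=S[n]; g=s['img'].max(2)
    for k,(a,b,c,d) in r.items():
        m=(g[b:d,a:c]<50).astype(np.uint8)
        nl,l,st,ce=cv2.connectedComponentsWithStats(m); i=1+st[1:,4].argmax()
        p=ce[i]+[a,b]; print(n,k,p.round(1),st[i],plane(s,[p],.103 if k=='tab' else .115).round(4))
s=S['side'];print(plane(s,[(240,224),(288,249),(326,174),(368,190)],.075).round(3))
s=S['scene'];print(plane(s,[(285,208),(400,206),(284,188),(388,182)],.075).round(3))
for n,z,p in(('side',.1,(301,287)),('scene',.1,(402,160))):print('jar',plane(S[n],[p],z).round(3))
print('bowl',plane(S['scene'],[(478,190)],.085).round(3))
for n,(a,b,c,d) in (('scene',(270,160,420,250)),('side',(220,150,400,290))):
    cv2.imwrite(f'pics/{n}z.png',cv2.resize(S[n]['img'][b:d,a:c,::-1],None,fx=4,fy=4,interpolation=3))
```

```text
scene tab [314.3 193.4] [13  8  4 16 41] [[ 0.5444 -0.0135  0.103 ]]
scene screw [379.6 184.7] [ 8  8 13  7 66] [[0.5771 0.1824 0.115 ]]
side tab [326.6 185.5] [  8   8  14  16 170] [[ 0.5379 -0.0088  0.103 ]]
side screw [274.2 215.1] [  6   7  14  20 136] [[0.5734 0.1871 0.115 ]]
[[ 0.656  0.212  0.075]
 [ 0.508  0.234  0.075]
 [ 0.589 -0.107  0.075]
 [ 0.449 -0.086  0.075]]
[[ 0.551 -0.106  0.075]
 [ 0.648  0.219  0.075]
 [ 0.441 -0.08   0.075]
 [ 0.509  0.247  0.075]]
jar [[0.413 0.341 0.1  ]]
jar [[0.428 0.336 0.1  ]]
bowl [[0.657 0.486 0.085]]
```

View pics/sidez.png

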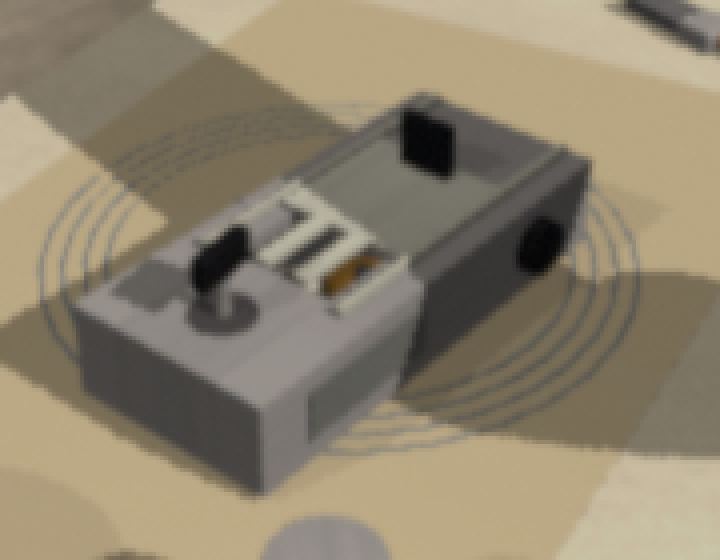

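The zoomed side view shows the cover open, with the tab upright at its rear and the bar head lengthwise-ish over its round boss. The housing yaw is about -10.5°. I'll move above the tab.

Call:
carry_out(
  steps=[
    {"x": 487,"y": -389,"z": 0,"wz": 35,"grip": 0},
    {"x": 487,"y": -389,"z": 0,"wz": 35,"grip": 0},
    {"x": 487,"y": -389,"z": 0,"wz": 35,"grip": 0},
    {"x": 487,"y": -389,"z": 0,"wz": 35,"grip": 0},
    {"x": 487,"y": -389,"z": 0,"wz": 35,"grip": 0},
    {"x": 487,"y": -389,"z": 0,"wz": 35,"grip": 0},
    {"x": 487,"y": -389,"z": 0,"wz": 35,"grip": 0},
    {"x": 487,"y": -389,"z": 0,"wz": 35,"grip": 0},
  ],
)

```text
invalid input
```

```bash
cat >> h.py <<'E'
def go(p,yaw):
    "tool-frame move to world p, tool-x yaw deg"
    s=manip.get_state(); r=R.from_quat(s['tcp_rot']); t=R.from_euler('z',yaw,degrees=True)*R.from_euler('x',180,degrees=True)
    print('t',round(s['time_s'],2),'pos',np.round(s['eef_pos'],4),'q6',round(s['q'][5],2),'F',np.round(s['contact_force'],1),'w',round(s['gripper_width'],4))
    print('shift mm',(r.inv().apply(np.array(p)-s['eef_pos'])*1e3).round(1),'turn',np.degrees((r.inv()*t).as_rotvec()).round(1))
E
python3 -c "
from h import *
go([.541,-.011,.24],-10.5)"
```

```text
t 0.15 pos [ 0.2604 -0.568   0.2392] q6 -0.11 F [0.1 0.6 0.4] w 0.095
shift mm [ 4.872e+02 -3.894e+02 -4.000e-01] turn [-0.   0.  35.1]
```

Call:
carry_out(
  steps=[
    {"wx": 0,"wy": 0,"wz": 4,"x": 40,"y": -30,"z": 0,"grip": 0},
    {"wx": 0,"wy": 0,"wz": 8,"x": 80,"y": -60,"z": 0,"grip": 0},
    {"wx": 0,"wy": 0,"wz": 12,"x": 120,"y": -90,"z": 0,"grip": 0},
    {"wx": 0,"wy": 0,"wz": 16,"x": 160,"y": -120,"z": 0,"grip": 0},
    {"wx": 0,"wy": 0,"wz": 20,"x": 200,"y": -150,"z": 0,"grip": 0},
    {"wx": 0,"wy": 0,"wz": 24,"x": 240,"y": -180,"z": 0,"grip": 0},
    {"wx": 0,"wy": 0,"wz": 28,"x": 280,"y": -210,"z": 0,"grip": 0},
    {"wx": 0,"wy": 0,"wz": 32,"x": 320,"y": -240,"z": 0,"grip": 0},
  ],
  newtons=20,
)

```text
time_s: 0.95
eef_pos: [0.4519, -0.2147, 0.2396]
tcp_rot: [0.998, -0.066, 0.0, 0.0]
contact_force: [0.5, -0.1, -0.4]
gripper_width: 0.0951
grip_force: 0.0
```

```bash
python3 -c "
from h import *
go([.541,-.011,.24],-10.5)"
```

```text
t 0.95 pos [ 0.4519 -0.2147  0.2396] q6 1.13 F [ 0.5 -0.1 -0.4] w 0.0951
shift mm [  61.6 -213.7   -0.4] turn [ 0.  -0.   2.9]
```

Call:
carry_out(
  steps=[
    {"wx": 0,"wy": 0,"wz": 3,"x": 62,"y": -214,"z": 0,"grip": 0},
    {"wx": 0,"wy": 0,"wz": 3,"x": 62,"y": -214,"z": 0,"grip": 0},
    {"wx": 0,"wy": 0,"wz": 3,"x": 62,"y": -214,"z": 0,"grip": 0},
    {"wx": 0,"wy": 0,"wz": 3,"x": 62,"y": -214,"z": 0,"grip": 0},
    {"wx": 0,"wy": 0,"wz": 3,"x": 62,"y": -214,"z": 0,"grip": 0},
    {"wx": 0,"wy": 0,"wz": 3,"x": 62,"y": -214,"z": 0,"grip": 0},
  ],
  newtons=20,
)

```text
time_s: 1.55
eef_pos: [0.5409, -0.0098, 0.2393]
tcp_rot: [0.996, -0.089, -0.0, -0.0]
contact_force: [-0.0, -0.7, 0.2]
gripper_width: 0.0948
grip_force: 0.0
```

Run:
```python
from h import *
import pickle
go([.541,-.011,.24],-10.5)
s=shot('wrist'); save(s,'w1'); pickle.dump(s,open('w1.pkl','wb'))
print('expected tab',proj(s,[[.541,-.011,.12]]),'screw',proj(s,[[.575,.185,.127]]))
```

```text
t 1.55 pos [ 0.5409 -0.0098  0.2393] q6 1.61 F [-0.  -0.7  0.2] w 0.0948
shift mm [ 0.3  1.2 -0.7] turn [-0.   0.   0.3]
expected tab [[317.82786097 202.88040396]] screw [[ 91.07083056 205.94242403]]
```

View pics/w1.png

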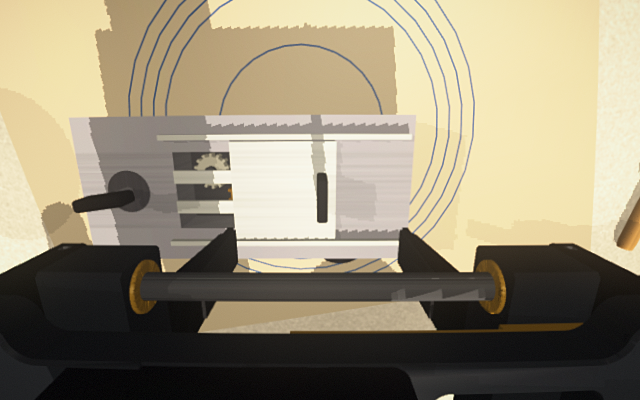

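The wrist view shows the tab at about (322,198) and the bar head from (73,207) to (148,191), with the housing edges aligned to the image.

Run:
```python
from h import *
import pickle
s=pickle.load(open('w1.pkl','rb')); g=s['img'].max(2)
for k,(a,b,c,d),z in(('tab',(308,160,336,235),.12),('bar',(62,160,165,222),.127)):
    m=(g[b:d,a:c]<60).astype(np.uint8)
    nl,l,st,ce=cv2.connectedComponentsWithStats(m); i=1+st[1:,4].argmax()
    c_=np.argwhere(l==i)[:,::-1].astype(np.float32); r=cv2.minAreaRect(c_); bx=cv2.boxPoints(r)+[a,b]
    print(k,st[i],bx.round(0).tolist()); P=plane(s,bx,z)[:,:2]; print(P.round(4).tolist(),'ctr',P.mean(0).round(4))
e=plane(s,[(72,118),(414,116),(82,245)],.075);print(e.round(4)); v=e[0]-e[1];print('hy yaw',np.degrees(np.arctan2(v[0],v[1])))
```

```text
tab [10 54  3  8  9] [[316.0, 214.0], [318.0, 214.0], [320.0, 221.0], [318.0, 221.0]]
[[0.5307, -0.0079], [0.5309, -0.0094], [0.5241, -0.01], [0.5239, -0.0085]] ctr [ 0.5274 -0.0089]
bar [ 11  30  62  23 883] [[72.0, 197.0], [133.0, 189.0], [136.0, 205.0], [74.0, 214.0]]
[[0.5854, 0.1995], [0.5831, 0.1424], [0.5689, 0.1451], [0.571, 0.203]] ctr [0.5771 0.1725]
[[ 0.6568  0.2142  0.075 ]
 [ 0.5983 -0.1156  0.075 ]
 [ 0.5274  0.2534  0.075 ]]
hy yaw 10.051300120644889
```

Call:
carry_out(
  steps=[
    {"wx": 0,"wy": 0,"wz": 0,"x": 2,"y": 2,"z": 45,"grip": 0},
    {"wx": 0,"wy": 0,"wz": 0,"x": 2,"y": 2,"z": 85,"grip": 0},
    {"wx": 0,"wy": 0,"wz": 0,"x": 2,"y": 2,"z": 110,"grip": 0},
    {"wx": 0,"wy": 0,"wz": 0,"x": 2,"y": 2,"z": 125,"grip": 0.3},
    {"wx": 0,"wy": 0,"wz": 0,"x": 2,"y": 2,"z": 125,"grip": 0.6},
    {"wx": 0,"wy": 0,"wz": 0,"x": 2,"y": 2,"z": 125,"grip": 1},
    {"wx": 0,"wy": 0,"wz": 0,"x": 2,"y": 2,"z": 125,"grip": 1},
    {"wx": 0,"wy": 0,"wz": 0,"x": 2,"y": 2,"z": 125,"grip": 1},
  ],
  newtons=20,
)

```text
time_s: 2.4
eef_pos: [0.5422, -0.015, 0.1157]
tcp_rot: [0.996, -0.091, 0.001, 0.0]
contact_force: [-0.6, 0.5, 0.1]
gripper_width: 0.0606
grip_force: 0.0
```

Call:
carry_out(
  steps=[
    {"wx": 0,"wy": 0,"wz": 0,"x": 2,"y": 0,"z": 0,"grip": 1},
    {"wx": 0,"wy": 0,"wz": 0,"x": 0,"y": 0,"z": 0,"grip": 1},
    {"wx": 0,"wy": 0,"wz": 0,"x": 0,"y": 0,"z": 0,"grip": 1},
  ],
  newtons=20,
)

```text
time_s: 2.7
eef_pos: [0.5417, -0.0146, 0.1148]
tcp_rot: [0.996, -0.09, 0.0, 0.0]
contact_force: [-0.3, 0.8, -0.2]
gripper_width: 0.0366
grip_force: 0.0
```

Call:
carry_out(
  steps=[
    {"wx": 0,"wy": 0,"wz": 0,"x": 0,"y": 0,"z": 0,"grip": 1},
    {"wx": 0,"wy": 0,"wz": 0,"x": 0,"y": 0,"z": 0,"grip": 1},
    {"wx": 0,"wy": 0,"wz": 0,"x": 0,"y": 0,"z": 0,"grip": 1},
    {"wx": 0,"wy": 0,"wz": 0,"x": 0,"y": 0,"z": 0,"grip": 1},
    {"wx": 0,"wy": 0,"wz": 0,"x": 0,"y": 0,"z": 0,"grip": 1},
  ],
  newtons=20,
)

```text
time_s: 3.2
eef_pos: [0.5419, -0.0147, 0.1146]
tcp_rot: [0.996, -0.09, -0.0, 0.0]
contact_force: [0.3, 0.1, -0.1]
gripper_width: 0.0096
grip_force: 20.0
```

Call:
carry_out(
  steps=[
    {"wx": 0,"wy": 0,"wz": 0,"x": 0,"y": -10,"z": 0,"grip": 1},
    {"wx": 0,"wy": 0,"wz": 0,"x": 0,"y": -22,"z": 0,"grip": 1},
    {"wx": 0,"wy": 0,"wz": 0,"x": 0,"y": -34,"z": 0,"grip": 1},
    {"wx": 0,"wy": 0,"wz": 0,"x": 0,"y": -46,"z": 0,"grip": 1},
    {"wx": 0,"wy": 0,"wz": 0,"x": 0,"y": -58,"z": 0,"grip": 1},
    {"wx": 0,"wy": 0,"wz": 0,"x": 0,"y": -68,"z": 0,"grip": 1},
    {"wx": 0,"wy": 0,"wz": 0,"x": 0,"y": -74,"z": 0,"grip": 1},
    {"wx": 0,"wy": 0,"wz": 0,"x": 0,"y": -74,"z": 0,"grip": 1},
  ],
  newtons=20,
)

```text
time_s: 4.0
eef_pos: [0.5543, 0.0555, 0.1146]
tcp_rot: [0.996, -0.089, -0.001, 0.003]
contact_force: [-10.3, -39.0, 6.9]
gripper_width: 0.0186
grip_force: 20.0
```

Call:
carry_out(
  steps=[
    {"wx": 0,"wy": 0,"wz": 0,"x": 0,"y": -4,"z": 0,"grip": 1},
    {"wx": 0,"wy": 0,"wz": 0,"x": 0,"y": -8,"z": 0,"grip": 1},
    {"wx": 0,"wy": 0,"wz": 0,"x": 0,"y": -12,"z": 0,"grip": 1},
    {"wx": 0,"wy": 0,"wz": 0,"x": 0,"y": -12,"z": 0,"grip": 1},
  ],
  newtons=20,
)

```text
time_s: 4.4
eef_pos: [0.5563, 0.0665, 0.1145]
tcp_rot: [0.996, -0.09, -0.002, 0.003]
contact_force: [-9.0, -38.1, 5.8]
gripper_width: 0.0411
grip_force: 20.0
```

Call:
carry_out(
  steps=[
    {"wx": 0,"wy": 0,"wz": 0,"x": 0,"y": 10,"z": 0,"grip": 0.5},
    {"wx": 0,"wy": 0,"wz": 0,"x": 0,"y": 15,"z": 0,"grip": 0.2},
    {"wx": 0,"wy": 0,"wz": 0,"x": 0,"y": 15,"z": 0,"grip": 0},
    {"wx": 0,"wy": 0,"wz": 0,"x": 0,"y": 15,"z": 0,"grip": 0},
    {"wx": 0,"wy": 0,"wz": 0,"x": 0,"y": 15,"z": -30,"grip": 0},
    {"wx": 0,"wy": 0,"wz": 0,"x": 0,"y": 15,"z": -70,"grip": 0},
    {"wx": 0,"wy": 0,"wz": 0,"x": 0,"y": -30,"z": -110,"grip": 0},
    {"wx": 0,"wy": 0,"wz": 0,"x": 0,"y": -80,"z": -125,"grip": 0},
  ],
  newtons=20,
)

```text
time_s: 5.2
eef_pos: [0.5707, 0.1385, 0.2387]
tcp_rot: [0.996, -0.092, 0.002, -0.0]
contact_force: [0.9, -0.6, -0.1]
gripper_width: 0.0937
grip_force: 0.0
```

Run:
```python
from h import *
import pickle
go([.577,.180,.24],-10.5)
s=shot('wrist'); save(s,'w2'); pickle.dump(s,open('w2.pkl','wb'))
```

```text
t 5.2 pos [0.5707 0.1385 0.2387] q6 1.88 F [ 0.9 -0.6 -0.1] w 0.0937
shift mm [ -1.4 -41.9  -1.2] turn [-0.1 -0.2 -0. ]
```

View pics/w2.png

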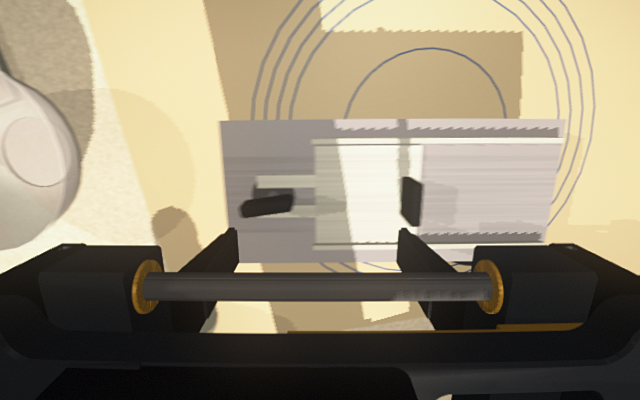

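The wrist view shows the plate over the gears and its prongs straddling the screw. The bar is at about (267,204), pointing slightly off the housing axis. Next I'll measure the bar.

Run:
```python
from h import *
import pickle
s=pickle.load(open('w2.pkl','rb')); g=s['img'].max(2)
a,b,c,d=230,178,305,222
m=(g[b:d,a:c]<70).astype(np.uint8)
nl,l,st,ce=cv2.connectedComponentsWithStats(m); i=1+st[1:,4].argmax()
r=cv2.minAreaRect(np.argwhere(l==i)[:,::-1].astype(np.float32)); bx=cv2.boxPoints(r)+[a,b]
print(st[i],bx.round(0).tolist())
for z in(.103,.115,.127):
    P=plane(s,bx,z)[:,:2]; print(z,P.round(4).tolist(),'ctr',plane(s,[ce[i]+[a,b]],z)[0,:2].round(4))
e=plane(s,[(221,122),(565,120)],.075)
v=e[0]-e[1];v/=np.linalg.norm(v);hx=np.array([v[1],-v[0],0]);print('screw from corner',(e[0]-.075*hx-.05*v).round(4))
for px in [(240,216),(243,203),(293,190),(294,206),(265,193)]: print(px,plane(s,[px],.127)[0,:2].round(4))
cv2.imwrite('pics/w2z.png',cv2.resize(s['img'][160:240,220:330,::-1],None,fx=6,fy=6,interpolation=2))
```

```text
[ 11  15  52  25 867] [[240.0, 200.0], [292.0, 192.0], [294.0, 210.0], [242.0, 218.0]]
0.103 [[0.5831, 0.2096], [0.5814, 0.1603], [0.5643, 0.1613], [0.5658, 0.2114]] ctr [0.5735 0.1853]
0.115 [[0.5855, 0.206], [0.5839, 0.1587], [0.5675, 0.1597], [0.569, 0.2077]] ctr [0.5764 0.1828]
0.127 [[0.5879, 0.2024], [0.5864, 0.1572], [0.5707, 0.1582], [0.5721, 0.204]] ctr [0.5792 0.1802]
screw from corner [0.574  0.1807 0.075 ]
(240, 216) [0.5739 0.2056]
(243, 203) [0.5848 0.2002]
(293, 190) [0.5882 0.1557]
(294, 206) [0.5742 0.1576]
(265, 193) [0.5899 0.1796]
```

View pics/w2z.png

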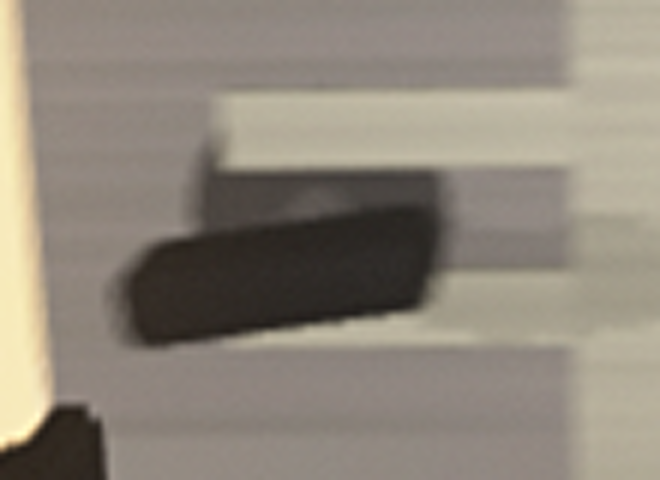

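The zoom confirms the fork straddles the stem. The screw is at about (0.5755, 0.182) and the bar's yaw is about 88°. I'll turn the tool over it.

Call:
carry_out(
  steps=[
    {"wx": 0,"wy": 0,"wz": -8,"x": -3,"y": -20,"z": 0,"grip": 0},
    {"wx": 0,"wy": 0,"wz": -16,"x": -3,"y": -44,"z": 0,"grip": 0},
    {"wx": 0,"wy": 0,"wz": -24,"x": -3,"y": -44,"z": 0,"grip": 0},
    {"wx": 0,"wy": 0,"wz": -32,"x": -3,"y": -44,"z": 0,"grip": 0},
    {"wx": 0,"wy": 0,"wz": -40,"x": -3,"y": -44,"z": 0,"grip": 0},
    {"wx": 0,"wy": 0,"wz": -48,"x": -3,"y": -44,"z": 0,"grip": 0},
    {"wx": 0,"wy": 0,"wz": -56,"x": -3,"y": -44,"z": 0,"grip": 0},
    {"wx": 0,"wy": 0,"wz": -64,"x": -3,"y": -44,"z": 0,"grip": 0},
  ],
  newtons=20,
)

```text
time_s: 6.05
eef_pos: [0.5747, 0.1825, 0.2354]
tcp_rot: [0.891, 0.454, 0.0, -0.0]
contact_force: [-0.6, -0.8, -0.1]
gripper_width: 0.095
grip_force: 0.0
```

Call:
carry_out(
  steps=[
    {"wx": 0,"wy": 0,"wz": -8,"x": 0,"y": 0,"z": 0,"grip": 0},
    {"wx": 0,"wy": 0,"wz": -16,"x": 0,"y": 0,"z": 0,"grip": 0},
    {"wx": 0,"wy": 0,"wz": -24,"x": 0,"y": 0,"z": 0,"grip": 0},
    {"wx": 0,"wy": 0,"wz": -32,"x": 0,"y": 0,"z": 0,"grip": 0},
    {"wx": 0,"wy": 0,"wz": -34,"x": 0,"y": 0,"z": 0,"grip": 0},
    {"wx": 0,"wy": 0,"wz": -34,"x": 0,"y": 0,"z": 0,"grip": 0},
  ],
  newtons=20,
)

```text
time_s: 6.65
eef_pos: [0.5747, 0.1824, 0.2354]
tcp_rot: [0.721, 0.693, 0.0, -0.0]
contact_force: [-0.4, 0.4, -0.2]
gripper_width: 0.0951
grip_force: 0.0
```

Run:
```python
from h import *
import pickle
go([.5755,.182,.123],88)
s=shot('wrist'); save(s,'w3'); pickle.dump(s,open('w3.pkl','wb'))
print(proj(s,[[.5755,.182,.127]]))
```

```text
t 6.65 pos [0.5747 0.1824 0.2354] q6 0.24 F [-0.4  0.4 -0.2] w 0.0951
shift mm [ -0.4   0.8 112.4] turn [-0.  -0.  -0.3]
[[318.84788454 206.96983189]]
```

View pics/w3.png

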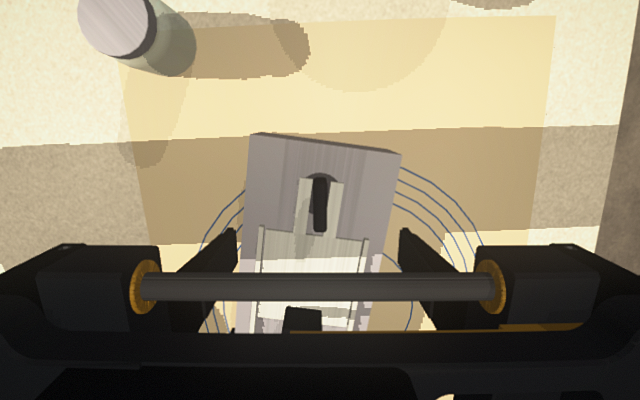

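The bar is upright in the picture at about (320,204), centred between the fingers. I'll descend and close.

Call:
carry_out(
  steps=[
    {"wx": 0,"wy": 0,"wz": 0,"x": 0,"y": 1,"z": 40,"grip": 0.3},
    {"wx": 0,"wy": 0,"wz": 0,"x": 0,"y": 1,"z": 75,"grip": 0.4},
    {"wx": 0,"wy": 0,"wz": 0,"x": 0,"y": 1,"z": 98,"grip": 0.4},
    {"wx": 0,"wy": 0,"wz": 0,"x": 0,"y": 1,"z": 112,"grip": 0.5},
    {"wx": 0,"wy": 0,"wz": 0,"x": 0,"y": 1,"z": 112,"grip": 1},
    {"wx": 0,"wy": 0,"wz": 0,"x": 0,"y": 1,"z": 112,"grip": 1},
    {"wx": 0,"wy": 0,"wz": 0,"x": 0,"y": 1,"z": 112,"grip": 1},
    {"wx": 0,"wy": 0,"wz": 0,"x": 0,"y": 1,"z": 112,"grip": 1},
  ],
  newtons=12,
)

```text
time_s: 7.5
eef_pos: [0.5763, 0.1818, 0.1247]
tcp_rot: [0.722, 0.692, 0.001, 0.001]
contact_force: [0.2, 0.1, 0.7]
gripper_width: 0.0365
grip_force: 0.0
```

Call:
carry_out(
  steps=[
    {"wx": 0,"wy": 0,"wz": 0,"x": 0,"y": 0,"z": 0,"grip": 1},
    {"wx": 0,"wy": 0,"wz": 0,"x": 0,"y": 0,"z": 0,"grip": 1},
    {"wx": 0,"wy": 0,"wz": 0,"x": 0,"y": 0,"z": 0,"grip": 1},
    {"wx": 0,"wy": 0,"wz": 0,"x": 0,"y": 0,"z": 0,"grip": 1},
  ],
  newtons=12,
)

```text
time_s: 7.9
eef_pos: [0.5766, 0.1817, 0.1238]
tcp_rot: [0.722, 0.692, 0.001, 0.001]
contact_force: [3.9, -0.7, -0.4]
gripper_width: 0.0118
grip_force: 12.0
```

Call:
carry_out(
  steps=[
    {"wx": 0,"wy": 0,"wz": 0,"x": 0,"y": 0,"z": 1,"grip": 1},
    {"wx": 0,"wy": 0,"wz": 0,"x": 0,"y": 0,"z": 1,"grip": 1},
  ],
  newtons=12,
)

```text
time_s: 8.1
eef_pos: [0.5766, 0.1817, 0.1235]
tcp_rot: [0.722, 0.692, 0.001, 0.001]
contact_force: [1.5, 0.1, 8.8]
gripper_width: 0.0117
grip_force: 12.0
```

Call:
carry_out(
  steps=[
    {"wx": 0,"wy": 0,"wz": -8,"x": 0,"y": 0,"z": 0,"grip": 1},
    {"wx": 0,"wy": 0,"wz": -16,"x": 0,"y": 0,"z": 0,"grip": 1},
    {"wx": 0,"wy": 0,"wz": -24,"x": 0,"y": 0,"z": 0,"grip": 1},
    {"wx": 0,"wy": 0,"wz": -32,"x": 0,"y": 0,"z": 0,"grip": 1},
  ],
  newtons=12,
)

```text
time_s: 8.5
eef_pos: [0.5766, 0.1817, 0.1232]
tcp_rot: [0.5, 0.866, 0.001, 0.001]
contact_force: [3.5, -0.6, -1.2]
gripper_width: 0.012
grip_force: 12.0
```

Call:
carry_out(
  steps=[
    {"wx": 0,"wy": 0,"wz": -8,"x": 0,"y": 0,"z": 0.5,"grip": 1},
    {"wx": 0,"wy": 0,"wz": -16,"x": 0,"y": 0,"z": 1,"grip": 1},
    {"wx": 0,"wy": 0,"wz": -16,"x": 0,"y": 0,"z": 1,"grip": 1},
  ],
  newtons=8,
)

```text
time_s: 8.8
eef_pos: [0.5766, 0.1819, 0.1222]
tcp_rot: [0.376, 0.927, 0.001, 0.001]
contact_force: [3.8, 0.8, 4.1]
gripper_width: 0.0119
grip_force: 8.1
```

Call:
carry_out(
  steps=[
    {"wx": 0,"wy": 0,"wz": -8,"x": 0,"y": 0,"z": 0.3,"grip": 1},
    {"wx": 0,"wy": 0,"wz": -16,"x": 0,"y": 0,"z": 0.6,"grip": 1},
    {"wx": 0,"wy": 0,"wz": -16,"x": 0,"y": 0,"z": 0.6,"grip": 1},
  ],
  newtons=8,
)

```text
time_s: 9.1
eef_pos: [0.5763, 0.1818, 0.1199]
tcp_rot: [0.244, 0.97, 0.0, 0.0]
contact_force: [7.3, 1.7, -11.2]
gripper_width: 0.0121
grip_force: 8.0
```

Fz flipped to -11 N, so the screw has come loose downward and the grip is carrying the spring. I'll follow it down with a loose grip.

Call:
carry_out(
  steps=[
    {"wx": 0,"wy": 0,"wz": 0,"x": 0,"y": 0,"z": 1,"grip": 1},
    {"wx": 0,"wy": 0,"wz": 0,"x": 0,"y": 0,"z": 2,"grip": 1},
    {"wx": 0,"wy": 0,"wz": 0,"x": 0,"y": 0,"z": 3,"grip": 1},
    {"wx": 0,"wy": 0,"wz": 0,"x": 0,"y": 0,"z": 3,"grip": 1},
    {"wx": 0,"wy": 0,"wz": 0,"x": 0,"y": 0,"z": 3,"grip": 1},
  ],
  newtons=3,
)

```text
time_s: 9.6
eef_pos: [0.576, 0.182, 0.1181]
tcp_rot: [0.245, 0.969, 0.0, 0.0]
contact_force: [2.6, 5.2, 4.1]
gripper_width: 0.0121
grip_force: 3.0
```

Run:
```python
from h import *
go([.5755,.182,.117],152)
for n,(a,b,c,d) in (('side',(235,180,325,240)),):
    s=shot(n); cv2.imwrite('pics/s4.png',cv2.resize(s['img'][b:d,a:c,::-1],None,fx=8,fy=8,interpolation=2))
```

```text
t 9.6 pos [0.576  0.182  0.1181] q6 -0.88 F [2.6 5.2 4.1] w 0.0121
shift mm [ 0.5 -0.2  1.1] turn [ 0.   0.  -0.4]
```

Call:
carry_out(
  steps=[
    {"wx": 0,"wy": 0,"wz": 0,"x": 0,"y": 0,"z": 1,"grip": 1},
    {"wx": 0,"wy": 0,"wz": 0,"x": 0,"y": 0,"z": 1,"grip": 1},
  ],
  newtons=8,
)

```text
time_s: 9.85
eef_pos: [0.5761, 0.182, 0.1177]
tcp_rot: [0.245, 0.969, 0.0, 0.001]
contact_force: [0.9, 4.1, 9.0]
gripper_width: 0.0125
grip_force: 8.0
```

Call:
carry_out(
  steps=[
    {"wx": 0,"wy": 0,"wz": 8,"x": 0,"y": 0,"z": 0.1,"grip": 1},
    {"wx": 0,"wy": 0,"wz": 16,"x": 0,"y": 0,"z": 0.3,"grip": 1},
    {"wx": 0,"wy": 0,"wz": 24,"x": 0,"y": 0,"z": 0.4,"grip": 1},
    {"wx": 0,"wy": 0,"wz": 32,"x": 0,"y": 0,"z": 0.5,"grip": 1},
    {"wx": 0,"wy": 0,"wz": 40,"x": 0,"y": 0,"z": 0.7,"grip": 1},
    {"wx": 0,"wy": 0,"wz": 48,"x": 0,"y": 0,"z": 0.8,"grip": 1},
    {"wx": 0,"wy": 0,"wz": 56,"x": 0,"y": 0,"z": 0.9,"grip": 1},
    {"wx": 0,"wy": 0,"wz": 64,"x": 0,"y": 0,"z": 1.1,"grip": 1},
  ],
  newtons=8,
)

```text
time_s: 10.65
eef_pos: [0.5767, 0.1819, 0.1164]
tcp_rot: [0.724, 0.69, 0.001, 0.001]
contact_force: [2.6, 3.8, 7.9]
gripper_width: 0.012
grip_force: 8.0
```

Call:
carry_out(
  steps=[
    {"wx": 0,"wy": 0,"wz": 8,"x": 0,"y": 0,"z": 0.1,"grip": 1},
    {"wx": 0,"wy": 0,"wz": 16,"x": 0,"y": 0,"z": 0.3,"grip": 1},
    {"wx": 0,"wy": 0,"wz": 24,"x": 0,"y": 0,"z": 0.4,"grip": 1},
    {"wx": 0,"wy": 0,"wz": 32,"x": 0,"y": 0,"z": 0.5,"grip": 1},
    {"wx": 0,"wy": 0,"wz": 40,"x": 0,"y": 0,"z": 0.7,"grip": 1},
    {"wx": 0,"wy": 0,"wz": 48,"x": 0,"y": 0,"z": 0.8,"grip": 1},
    {"wx": 0,"wy": 0,"wz": 56,"x": 0,"y": 0,"z": 0.9,"grip": 1},
    {"wx": 0,"wy": 0,"wz": 64,"x": 0,"y": 0,"z": 1.1,"grip": 1},
  ],
  newtons=8,
)

```text
time_s: 11.45
eef_pos: [0.5765, 0.1816, 0.1152]
tcp_rot: [0.979, 0.202, 0.001, 0.0]
contact_force: [3.5, 0.7, 6.3]
gripper_width: 0.0123
grip_force: 8.0
```

Call:
carry_out(
  steps=[
    {"wx": 0,"wy": 0,"wz": 8,"x": 0,"y": 0,"z": 0.1,"grip": 1},
    {"wx": 0,"wy": 0,"wz": 16,"x": 0,"y": 0,"z": 0.3,"grip": 1},
    {"wx": 0,"wy": 0,"wz": 24,"x": 0,"y": 0,"z": 0.4,"grip": 1},
    {"wx": 0,"wy": 0,"wz": 32,"x": 0,"y": 0,"z": 0.5,"grip": 1},
    {"wx": 0,"wy": 0,"wz": 40,"x": 0,"y": 0,"z": 0.7,"grip": 1},
    {"wx": 0,"wy": 0,"wz": 48,"x": 0,"y": 0,"z": 0.8,"grip": 1},
    {"wx": 0,"wy": 0,"wz": 56,"x": 0,"y": 0,"z": 0.9,"grip": 1},
    {"wx": 0,"wy": 0,"wz": 60,"x": 0,"y": 0,"z": 1,"grip": 1},
  ],
  newtons=8,
)

```text
time_s: 12.25
eef_pos: [0.5764, 0.1818, 0.1141]
tcp_rot: [0.949, -0.315, 0.001, -0.0]
contact_force: [2.5, 2.5, 5.8]
gripper_width: 0.0119
grip_force: 8.0
```

```bash
python3 -c "
from h import *
go([.5755,.182,.114],-36)"
```

```text
t 12.25 pos [0.5764 0.1818 0.1141] q6 2.41 F [2.5 2.5 5.8] w 0.0119
shift mm [-0.8  0.4  0.1] turn [-0.1 -0.1 -0.7]
```

Call:
carry_out(
  steps=[
    {"wx": 0,"wy": 0,"wz": 0,"x": 0,"y": 0,"z": 0,"grip": 0.6},
    {"wx": 0,"wy": 0,"wz": 0,"x": 0,"y": 0,"z": 0,"grip": 0.6},
    {"wx": 0,"wy": 0,"wz": 0,"x": 0,"y": 0,"z": -20,"grip": 0.6},
    {"wx": 0,"wy": 0,"wz": 0,"x": 0,"y": 0,"z": -45,"grip": 0.6},
    {"wx": 0,"wy": 0,"wz": -8,"x": 0,"y": 0,"z": -45,"grip": 0.6},
    {"wx": 0,"wy": 0,"wz": -16,"x": 0,"y": 0,"z": -45,"grip": 0.6},
    {"wx": 0,"wy": 0,"wz": -24,"x": 0,"y": 0,"z": -45,"grip": 0.6},
    {"wx": 0,"wy": 0,"wz": -32,"x": 0,"y": 0,"z": -45,"grip": 0.6},
  ],
  newtons=8,
)

```text
time_s: 13.05
eef_pos: [0.5752, 0.1813, 0.1583]
tcp_rot: [0.999, -0.034, -0.001, 0.0]
contact_force: [0.7, -0.0, 0.2]
gripper_width: 0.0383
grip_force: 0.0
```

Call:
carry_out(
  steps=[
    {"wx": 0,"wy": 0,"wz": -8,"x": 0,"y": 0,"z": 0,"grip": 0.6},
    {"wx": 0,"wy": 0,"wz": -16,"x": 0,"y": 0,"z": 0,"grip": 0.6},
    {"wx": 0,"wy": 0,"wz": -24,"x": 0,"y": 0,"z": 0,"grip": 0.6},
    {"wx": 0,"wy": 0,"wz": -32,"x": 0,"y": 0,"z": 0,"grip": 0.6},
    {"wx": 0,"wy": 0,"wz": -40,"x": 0,"y": 0,"z": 0,"grip": 0.6},
    {"wx": 0,"wy": 0,"wz": -48,"x": 0,"y": 0,"z": 0,"grip": 0.6},
    {"wx": 0,"wy": 0,"wz": -56,"x": 0,"y": 0,"z": 0,"grip": 0.6},
    {"wx": 0,"wy": 0,"wz": -64,"x": 0,"y": 0,"z": 0,"grip": 0.6},
  ],
  newtons=8,
)

```text
time_s: 13.85
eef_pos: [0.5752, 0.1813, 0.1582]
tcp_rot: [0.866, 0.5, -0.001, -0.0]
contact_force: [-0.3, 0.0, 0.2]
gripper_width: 0.038
grip_force: 0.0
```

Call:
carry_out(
  steps=[
    {"wx": 0,"wy": 0,"wz": -8,"x": 0,"y": 0,"z": 0,"grip": 0.6},
    {"wx": 0,"wy": 0,"wz": -16,"x": 0,"y": 0,"z": 0,"grip": 0.6},
    {"wx": 0,"wy": 0,"wz": -24,"x": 0,"y": 0,"z": 0,"grip": 0.6},
    {"wx": 0,"wy": 0,"wz": -32,"x": 0,"y": 0,"z": 0,"grip": 0.6},
    {"wx": 0,"wy": 0,"wz": -40,"x": 0,"y": 0,"z": 0,"grip": 0.6},
    {"wx": 0,"wy": 0,"wz": -48,"x": 0,"y": 0,"z": 0,"grip": 0.6},
    {"wx": 0,"wy": 0,"wz": -56,"x": 0,"y": 0,"z": 0,"grip": 0.6},
    {"wx": 0,"wy": 0,"wz": -64,"x": 0,"y": 0,"z": 0,"grip": 0.6},
  ],
  newtons=8,
)

```text
time_s: 14.65
eef_pos: [0.5752, 0.1814, 0.1582]
tcp_rot: [0.469, 0.883, -0.001, -0.001]
contact_force: [-0.5, 0.7, -0.3]
gripper_width: 0.0384
grip_force: 0.0
```

Run:
```python
from h import *
go([.5762,.182,.112],143.2)
s=shot('wrist'); save(s,'w5')
```

```text
t 14.65 pos [0.5752 0.1814 0.1582] q6 -0.4 F [-0.5  0.7 -0.3] w 0.0384
shift mm [-0.1  1.3 46.2] turn [ -0.1  -0.  -19.1]
```

View pics/w5.png

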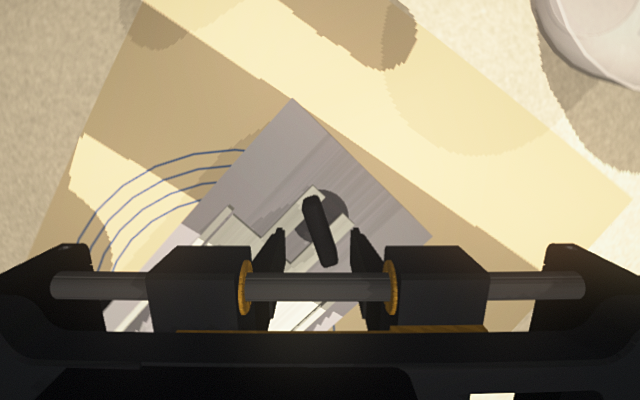

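The bar stands 18–20° off upright in the picture, as expected, and the fork is still under it. I'll turn the remaining 19°, descend and grip.

Call:
carry_out(
  steps=[
    {"wx": 0,"wy": 0,"wz": -8,"x": 0,"y": 1,"z": 0,"grip": 0.6},
    {"wx": 0,"wy": 0,"wz": -16,"x": 0,"y": 1,"z": 0,"grip": 0.6},
    {"wx": 0,"wy": 0,"wz": -19,"x": 0,"y": 1,"z": 10,"grip": 0.6},
    {"wx": 0,"wy": 0,"wz": -19,"x": 0,"y": 1,"z": 30,"grip": 0.6},
    {"wx": 0,"wy": 0,"wz": -19,"x": 0,"y": 1,"z": 45,"grip": 0.6},
    {"wx": 0,"wy": 0,"wz": -19,"x": 0,"y": 1,"z": 45,"grip": 1},
    {"wx": 0,"wy": 0,"wz": -19,"x": 0,"y": 1,"z": 45,"grip": 1},
    {"wx": 0,"wy": 0,"wz": -19,"x": 0,"y": 1,"z": 45,"grip": 1},
  ],
  newtons=8,
)

```text
time_s: 15.5
eef_pos: [0.5769, 0.1822, 0.1144]
tcp_rot: [0.321, 0.947, 0.0, 0.0]
contact_force: [-0.3, 0.1, -0.7]
gripper_width: 0.0198
grip_force: 0.0
```

Call:
carry_out(
  steps=[
    {"wx": 0,"wy": 0,"wz": 0,"x": 0,"y": 0,"z": 0,"grip": 1},
    {"wx": 0,"wy": 0,"wz": 0,"x": 0,"y": 0,"z": 0,"grip": 1},
    {"wx": 0,"wy": 0,"wz": 0,"x": 0,"y": 0,"z": 0,"grip": 1},
  ],
  newtons=8,
)

```text
time_s: 15.8
eef_pos: [0.5768, 0.182, 0.1144]
tcp_rot: [0.32, 0.947, 0.0, 0.0]
contact_force: [-1.9, -2.9, 6.2]
gripper_width: 0.0122
grip_force: 8.0
```

```bash
python3 -c "
from h import *
go([.5762,.182,.112],143.2)"
```

```text
t 15.8 pos [0.5768 0.182  0.1144] q6 -0.72 F [-1.9 -2.9  6.2] w 0.0122
shift mm [ 0.4 -0.4  2.4] turn [ 0.   0.  -0.6]
```

Call:
carry_out(
  steps=[
    {"wx": 0,"wy": 0,"wz": 8,"x": 0,"y": 0,"z": 0.1,"grip": 1},
    {"wx": 0,"wy": 0,"wz": 16,"x": 0,"y": 0,"z": 0.3,"grip": 1},
    {"wx": 0,"wy": 0,"wz": 24,"x": 0,"y": 0,"z": 0.4,"grip": 1},
    {"wx": 0,"wy": 0,"wz": 32,"x": 0,"y": 0,"z": 0.5,"grip": 1},
    {"wx": 0,"wy": 0,"wz": 40,"x": 0,"y": 0,"z": 0.7,"grip": 1},
    {"wx": 0,"wy": 0,"wz": 48,"x": 0,"y": 0,"z": 0.8,"grip": 1},
    {"wx": 0,"wy": 0,"wz": 56,"x": 0,"y": 0,"z": 0.9,"grip": 1},
    {"wx": 0,"wy": 0,"wz": 64,"x": 0,"y": 0,"z": 1.1,"grip": 1},
  ],
  newtons=8,
)

```text
time_s: 16.6
eef_pos: [0.5767, 0.1821, 0.113]
tcp_rot: [0.775, 0.631, 0.0, 0.0]
contact_force: [-1.5, -2.0, 2.3]
gripper_width: 0.0122
grip_force: 8.0
```

Call:
carry_out(
  steps=[
    {"wx": 0,"wy": 0,"wz": 8,"x": 0,"y": 0,"z": 0.1,"grip": 1},
    {"wx": 0,"wy": 0,"wz": 16,"x": 0,"y": 0,"z": 0.3,"grip": 1},
    {"wx": 0,"wy": 0,"wz": 24,"x": 0,"y": 0,"z": 0.4,"grip": 1},
    {"wx": 0,"wy": 0,"wz": 32,"x": 0,"y": 0,"z": 0.5,"grip": 1},
    {"wx": 0,"wy": 0,"wz": 40,"x": 0,"y": 0,"z": 0.7,"grip": 1},
    {"wx": 0,"wy": 0,"wz": 48,"x": 0,"y": 0,"z": 0.8,"grip": 1},
    {"wx": 0,"wy": 0,"wz": 56,"x": 0,"y": 0,"z": 0.9,"grip": 1},
    {"wx": 0,"wy": 0,"wz": 64,"x": 0,"y": 0,"z": 1.1,"grip": 1},
  ],
  newtons=8,
)

```text
time_s: 17.4
eef_pos: [0.577, 0.1821, 0.112]
tcp_rot: [0.992, 0.124, 0.001, 0.0]
contact_force: [-0.8, -3.0, 7.0]
gripper_width: 0.0118
grip_force: 8.0
```

Call:
carry_out(
  steps=[
    {"wx": 0,"wy": 0,"wz": 8,"x": 0,"y": 0,"z": 0.1,"grip": 1},
    {"wx": 0,"wy": 0,"wz": 16,"x": 0,"y": 0,"z": 0.3,"grip": 1},
    {"wx": 0,"wy": 0,"wz": 24,"x": 0,"y": 0,"z": 0.4,"grip": 1},
    {"wx": 0,"wy": 0,"wz": 32,"x": 0,"y": 0,"z": 0.5,"grip": 1},
    {"wx": 0,"wy": 0,"wz": 40,"x": 0,"y": 0,"z": 0.7,"grip": 1},
    {"wx": 0,"wy": 0,"wz": 48,"x": 0,"y": 0,"z": 0.8,"grip": 1},
    {"wx": 0,"wy": 0,"wz": 50,"x": 0,"y": 0,"z": 0.8,"grip": 1},
    {"wx": 0,"wy": 0,"wz": 50,"x": 0,"y": 0,"z": 0.8,"grip": 1},
  ],
  newtons=8,
)

```text
time_s: 18.2
eef_pos: [0.5769, 0.1819, 0.1112]
tcp_rot: [0.953, -0.304, 0.0, 0.0]
contact_force: [-0.3, -5.9, 5.3]
gripper_width: 0.012
grip_force: 8.0
```

Run:
```python
from h import *
go([.5762,.182,.112],-35)
s=shot('side'); S=s
cv2.imwrite('pics/s6.png',cv2.resize(s['img'][170:270,215:375,::-1],None,fx=5,fy=5,interpolation=2))
```

```text
t 18.2 pos [0.5769 0.1819 0.1112] q6 2.39 F [-0.3 -5.9  5.3] w 0.012
shift mm [-0.6  0.3 -0.8] turn [-0.  -0.1 -0.4]
```

View pics/s6.png

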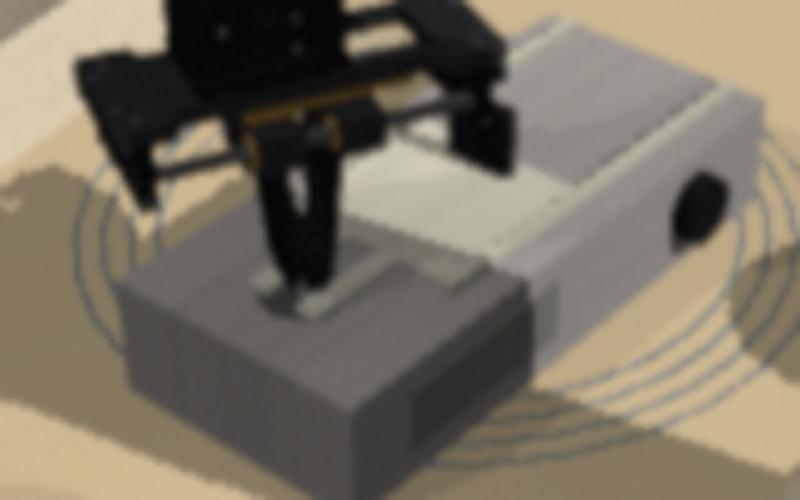

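The side view shows the fork around the stem and the bar between the fingers, with the cover home. Total forward turn was about 366°. I'll hand the job in.

```bash
python3 -c "
from rig import manip
print(manip.finish_job())"
```

```text
the job is handed in; nothing more can be done
None
```

The cover is home with its fork around the screw. The screw dropped into its thread, got about 366° of forward turn with one regrasp halfway, is still gripped, and the job is handed in; no verdict came back.

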